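# Clamp the glued heel and hang its job ticket

## Task

Screw the press's black knob clockwise, regripping as often as you need, until the steel foot is down firmly on the shoe's glued rubber heel and the knob stops. Also take the yellow job ticket out of the rack and leave it hanging by its window on the press's hook, with its marked face (red dot and black bars) outward, away from the post and towards the hook's open tip. Leave the other tickets and the other things on the bench where they are.

Things in the scene. Friction and masses are not known exactly. Their poses are not given: they have to be found in the camera images.
- press: Blue heel press, fixed; origin on the bench under its middle, z up, front -x. Base x -95..115, y -105..145. The screw axis points up along (-0.531, 0, 0.847) (leans 32 deg to -x) and passes through (30, 0, 45). Shoe, sole up, under the screw, toe to +x, to 270 high. An arm 46 wide reaches in from -y under the knob; round the knob all is free. Hook post 12 in diameter at (45, 125), 210 high.
- knob (a joint): Turn of the knob on its screw, rad: 0 fully open, grows as it is turned clockwise seen from above it, stops at 11 with the foot down firmly on the heel. Starts between 1.8 and 4. Each turn (6.28) lowers knob and foot 8 mm along the axis. Steady light friction, about 0.06 N m; it stays where it is left.
- knob_grip (a point): Centre of the black ribbed round knob, on the screw axis: 36 in diameter, 30 high, can be gripped across any diameter. z of this frame points up along the screw axis; the frame turns and sinks with the knob. Free height from the knob's underside to the press's arm: 20 (fully down) to 34 mm (fully open).
- foot (a point): Centre of the underside of the steel foot, 48 in diameter; sinks along the axis with the knob but does not turn.
- hook_root (a point): Hook: a straight round steel peg 6 in diameter, from this point in the post (centre line) towards the press's -x and upward at 0.35 rad (20 deg), 56 long; the first 6 are inside the post. Same axes as the press.
- hook_tip (a point): Centre of the hook's rounded free tip, same axes as the press.
- ticket: Yellow hard plastic job ticket, 50 wide (y), 6 thick (x), 100 high (z), about 35 g, upright in a slot of the rack. Origin: centre of the lower edge, z up. Marked face (red dot, three black bars): its -x face; the other is plain. Window through it along x, 26 wide, 24 high, from z 70 to 94, side strips 12 wide, top bar 6 high. Can be gripped across its width, at window height too.
- ticket_window (a point): Centre of the yellow ticket's window, 82 above its lower edge; same axes as the ticket.
- rack: Wooden ticket rack, fixed, 74 (x) by 150 (y), 44 high; origin under its middle. Three slots at y -45, 0, 45, each 54 (x) by 8 (y), 34 deep (floor 10 above the bench). The tickets stand in them, width along the rack's x, 66 sticking out, marked faces to the rack's -y. Which ticket is in which slot, and the rack's side of the bench, vary.
- heel_tray: Open wooden tray with rubber heels, fixed, 100 by 150, 45 high, origin under its middle. Stands on the other side from the rack; nothing to do with it.
- ticket_white: White ticket, same shape as the yellow one, in the rack; leave alone. Origin: centre of lower edge.
- ticket_green: Green ticket, same shape, in the rack; leave alone. Origin: centre of lower edge.
- hammer: Hammer lying on the bench to the right behind, 260 long, up to 35 high; leave alone. Origin near its middle, handle to -x.
- glue: White glue bottle, 38 in diameter, 115 high, origin under its middle; leave alone.
- mug: Green mug, 82 in diameter, 98 high, origin under its middle; leave alone.
- tack_jar: Amber jar, 68 in diameter, 75 high, origin under its middle; leave alone.
- awl: Awl with a dark wooden handle lying on the bench, 170 long; leave alone.
- nail_box: Cardboard carton 75 by 110, 45 high, origin under its middle; leave alone.

How it is judged:
By the outcome, as a careful person would: the job done as asked, in the order asked, and still so for the second after the job is handed in, with the robot touching nothing.
It also fails if it takes over 72 s, if anything falls off the work surface, if the arm or the gripper's body presses on something with over 40 N, if the wrist force passes 120 N, or if a joint passes its speed limit or range.

## Robot

A 7-joint arm with a two-finger parallel gripper is mounted at the origin on the work surface. World frame = base frame: x ahead of the robot, y to its left, z up, the work surface at z = 0. Lengths are in m, angles in degrees, forces in N, time in s.
With the tool pointing down it reaches from about 0.35 to 0.775 m from the base axis. Payload 3.1 kg.
Tool frame: the origin (TCP) lies on the centre line of the jaws, within the pads' length; the fingertips stand 17 mm ahead of it and the grasp point (between the pads) lies 2 mm behind it (robot.tip_reach is the distance from the TCP to the fingertips, in m); z points along the fingers, y is the line along which they close (so a half turn about z gives the same grasp; the last joint's range is limited). The gripper opens to 85 mm and grips with 20 to 120 N. Pads are 22 mm wide; open, the fingers measure 114 mm over their backs; the gripper's body (76 mm by 85 mm) begins 54 mm behind the grasp point. The pads swing forward as they close: fully open they stand 13 mm farther back than shut.
Start: joints at [-71.03, 17.813, 0.802, 86.603, -0.252, 75.585, -1.558], TCP at [0.2, 0.512, 0.248] pointing down, gripper open.
Joint ranges: [-154.91, 154.91], [-16.99, 109.72], [-72.82, 74.43], [7.12, 147.25], [-82.49, 262.49], [11.32, 116.49], [-174.64, 174.64]. Speed limits (degrees/s): [159.86, 159.86, 180, 180, 180, 180, 180].

## Interface

Orientations are given as [roll, pitch, yaw] about the fixed x, y, z axes, in that order (R = Rz(yaw) Ry(pitch) Rx(roll)).
In Python, from station import robot, fingers, vision, workorder, recognise gives the robot as it stands. Calls block until the motion is done:
- robot.move_to(position, orientation): joint-space move of the TCP to a pose.
- robot.line_to(position, orientation=None, velocity=0.15, f_stop=None): straight line of the TCP; orientation=None keeps the orientation; velocity is the mean speed in m/s. With f_stop (N) it stops when the force on the tool has changed by that much, and returns True; else False.
- robot.move_j(angles): joint-space move.
- fingers.gripper_to(opening, force=None): opening from 0.0 (shut) to 1.0 (fully open); force is the grip in N (None keeps the last); returns when the fingers have stopped.
- robot.pause(seconds).
- robot.inverse_kinematics(position, orientation): joint angles nearest the present ones, or None.
- vision.grab_frame(name): name is "side" or "top"; returns the picture (480x640x3 uint8, red, green, blue); there is no depth.
- vision.calibration(name): a dict with "mtx" (3x3 intrinsics, pixels), "k1" (the pictures are not rectified: a ray, as slopes to the right and down, at radius r is drawn at 1 + k1 r^2 times it, then the intrinsics apply), "extrinsics" (4x4, takes a point from world to camera coordinates). Camera axes: x right, y up, looking along -z (the intrinsics and any distortion apply to the point x, -y, -z); pixel columns grow to the right and rows downward; lengths in m; the calibration is good to about 2 mm. A picture is of the moment at which its call begins. calibration takes no time and is no camera call.
A pose or a line that the arm cannot do raises robot.PlanningError and nothing moves.
- workorder.close_job(): hands the job in; it is judged then, once.
Trained networks look in the newest picture that a camera, given by its name, has taken for a name from the list of things; names that differ only in an ending like _2 or _b are one class to them, and where a whole thing is asked for, a point or a joint stands for the part that bears it (a point fixed in the world has none). Each returns a list of dicts, best first, with "p" (0 to 1); they miss things now and then, are a little off and sometimes report something else, mostly with a low value. They report only what shows in the picture. A call takes as long as a camera call.
- recognise(label, camera): "rect" ([centre column, centre row, width, height] in pixels, round what is visible of it).
Readings, each from a call of its own:
- robot.current_time_s(): time.
- robot.current_joint_positions(): joint angles.
- robot.current_dq(): joint speeds.
- robot.current_joint_torque(): joint torques, N m.
- robot.current_tool_pos(): TCP position.
- robot.current_eef_rot(): TCP orientation.
- robot.current_contact_force(): force on the tool from outside, world axes, zero at the start.
- robot.current_torque(): the same for the moment, N m.
- robot.current_finger_gap(): opening from 0.0 (shut) to 1.0 (fully open).
- robot.current_gripper_force(): force on a finger pad.
Only numpy, scipy, OpenCV 4.12 (cv2) and the standard library are available. Lean on these libraries where they do the work, as an engineer would, in place of code of your own. Each camera call takes 0.05 s, during which the arm holds its last target. There are 200 camera calls.

## Working session

There is one attempt and no reset: what is moved stays moved. The work goes in short steps, each a Python script; the robot and the scene stay as the last script left them, time stands still between calls to the robot, and variables do not carry over. Pictures are saved under pics/ and viewed, at most 10 in all, crops included, and the job is handed in when it is done.

```bash
mkdir -p pics; ls
python3 - <<'E'
from station import robot, fingers, vision, workorder, recognise
import cv2,numpy as np
for n in("top","side"):
    im=vision.grab_frame(n); cv2.imwrite(f"pics/{n}0.png",im[:,:,::-1]); c=vision.calibration(n)
    print(n,c["mtx"].tolist(),c["k1"],np.round(c["extrinsics"],4).tolist())
    for l in("press","knob","foot","ticket","rack","hook_root","heel_tray"):
        print(l,[(np.round(d["rect"]).tolist(),round(d["p"],2)) for d in recognise(l,n)[:2]])
print(robot.current_time_s(),robot.current_eef_rot())
E
```

```text
pics
top [[610.3478237515267, 0.0, 322.66098399809067], [0.0, 610.3478237515267, 234.38887086599397], [0.0, 0.0, 1.0]] -0.17196190798870747 [[-0.0214, -0.9996, 0.016, -0.0202], [0.9937, -0.0195, 0.1108, -0.5919], [-0.1104, 0.0183, 0.9937, -1.3298], [0.0, 0.0, 0.0, 1.0]]
press [([316.0, 203.0, 123.0, 155.0], 0.65)]
knob [([327.0, 267.0, 23.0, 25.0], 0.67), ([317.0, 202.0, 129.0, 152.0], 0.28)]
foot [([328.0, 254.0, 24.0, 47.0], 0.85), ([327.0, 265.0, 23.0, 20.0], 0.57)]
ticket [([327.0, 266.0, 22.0, 22.0], 0.17)]
rack [([168.0, 300.0, 77.0, 52.0], 0.86)]
hook_root [([316.0, 202.0, 127.0, 158.0], 0.97), ([141.0, 294.0, 20.0, 20.0], 0.71)]
heel_tray [([444.0, 293.0, 72.0, 52.0], 0.98)]
side [[552.6991148867235, 0.0, 316.32521463764834], [0.0, 552.6991148867235, 238.35653934533565], [0.0, 0.0, 1.0]] -0.03919170260042332 [[0.8755, -0.4832, 0.0027, -0.5033], [0.2415, 0.4423, 0.8637, -0.2745], [-0.4185, -0.7556, 0.5039, -1.1551], [0.0, 0.0, 0.0, 1.0]]
press [([333.0, 264.0, 129.0, 138.0], 0.6)]
knob [([299.0, 225.0, 16.0, 22.0], 0.52)]
foot [([303.0, 237.0, 27.0, 40.0], 0.78)]
ticket []
rack [([225.0, 244.0, 33.0, 41.0], 0.67)]
hook_root [([332.0, 262.0, 126.0, 144.0], 0.72)]
heel_tray [([337.0, 383.0, 89.0, 80.0], 0.94), ([303.0, 235.0, 26.0, 41.0], 0.24)]
0.8 [ 1.79991176e+02 -5.17237981e-06  1.58645150e+02]
```

View pics/top0.png

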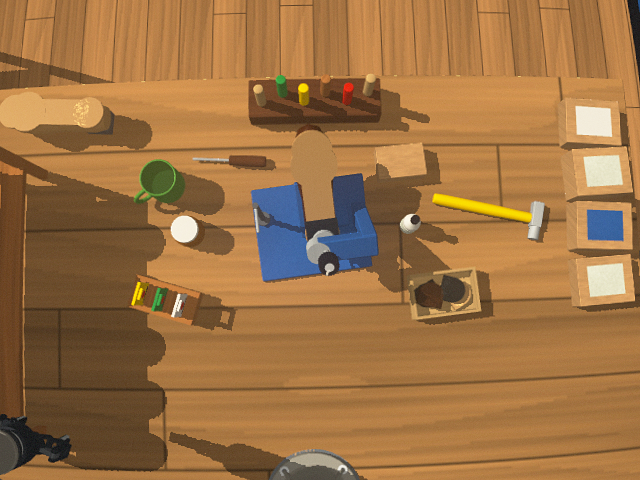

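View pics/side0.png

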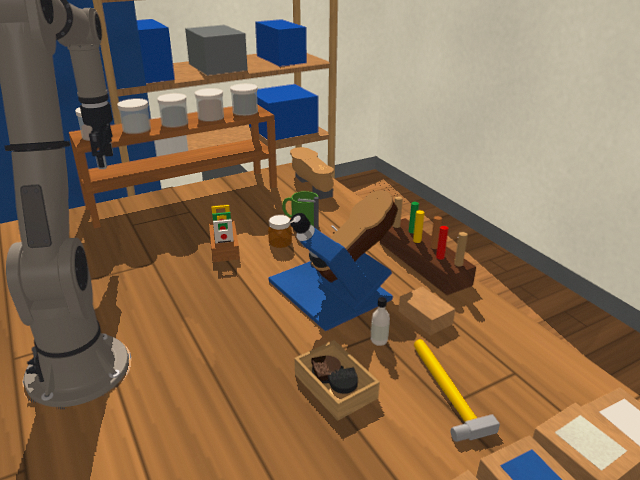

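The top view shows the press at about (315,205), with the hook post on its left at about (257,215). The knob is at (327,267), and the rack is at (168,300) with yellow leftmost. The side view shows the knob at (299,225) and the rack at (225,244). Next I'll enlarge these areas.

Run:
```python
import cv2,numpy as np
t=cv2.imread("pics/top0.png");s=cv2.imread("pics/side0.png")
def crop(im,x,y,w,h,k):
    c=cv2.resize(im[y:y+h,x:x+w],None,fx=k,fy=k,interpolation=cv2.INTER_CUBIC)
    for i in range(0,w,10):
        cv2.putText(c,str(x+i),(i*k,8),0,.28,(255,255,255),1); cv2.line(c,(i*k,10),(i*k,14),(255,255,255),1)
    for j in range(0,h,10): cv2.putText(c,str(y+j),(0,j*k+3),0,.28,(255,255,255),1)
    return c
a=np.hstack([crop(t,245,165,140,120,3),crop(t,120,265,95,90,4)]) if 0 else None
A=np.zeros((600,800,3),np.uint8)
for c,(x,y) in [(crop(t,245,170,140,120,3),(0,0)),(crop(t,125,268,85,65,4),(440,0)),(crop(s,260,200,140,78,3),(0,365)),(crop(s,200,195,50,75,4),(440,290))]:
    h,w=c.shape[:2];h=min(h,600-y);w=min(w,800-x);A[y:y+h,x:x+w]=c[:h,:w]
cv2.imwrite("pics/crops.png",A)
```

```text
(no output)
```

View pics/crops.png

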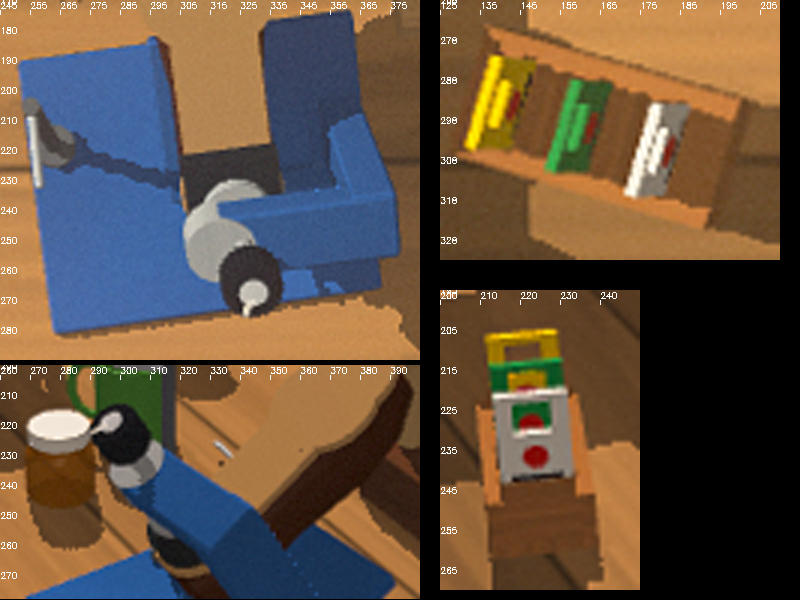

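```bash
cat > h.py <<'E'
from station import robot, fingers, vision, workorder, recognise
import cv2,numpy as np
from scipy.optimize import least_squares
from scipy.spatial.transform import Rotation as Rn
C={n:vision.calibration(n) for n in("top","side")}
def proj(n,P):
    c=C[n];P=np.atleast_2d(P);q=P@c["extrinsics"][:3,:3].T+c["extrinsics"][:3,3]
    s=np.c_[q[:,0],-q[:,1]]/-q[:,2:3];s=s*(1+c["k1"]*(s**2).sum(1,keepdims=True))
    return s@c["mtx"][:2,:2].T+c["mtx"][:2,2]
def W(p,L): # planar pose x,y,yaw(rad): local->world
    L=np.atleast_2d(L)*1.;return np.c_[L[:,:2]@Rn.from_euler("z",p[2]).as_matrix()[:2,:2].T+p[:2],L[:,2]]
AX=np.array([-.531,0,.847])
E
cat > fit.py <<'E'
from h import *
def pts(v):
    p,hb,s,hz=v[:3],v[3],v[4],v[5]
    k=np.array([.03,0,.045])+s*AX
    r=np.array([.045,.125,hz]);tip=r+.056*np.array([-np.cos(.35),0,np.sin(.35)])
    base=[[-.095,.145,hb],[.115,.145,hb],[-.095,-.105,hb],[.115,-.105,hb]]
    return W(p,base+[k,tip,[.045,.125,.21],r])
obs=[("top",0,264,281),("top",1,251,190.5),("top",2,372,266),("top",3,362.3,174),("side",0,269,282),("side",2,321,322),
 ("top",4,328.7,263.5),("side",4,300,223),("top",5,258,232),("top",6,254.5,205)]
def f(v):
    P=pts(v);return np.array([proj(n,P[i])[0]-(a,b) for n,i,a,b in obs]).ravel()
r=least_squares(f,[.6,0,0,.015,.25,.19],loss="soft_l1",f_scale=1.5)
print(np.round(r.x,4),"yaw",np.degrees(r.x[2]));print(np.round(f(r.x).reshape(-1,2),1).tolist())
P=pts(r.x);print("knob",P[4],"tip",P[5],"root",P[7],"side proj",np.round(proj("side",P),0).tolist())
o=np.array([[137.5,274.3],[200,292],[192,325],[130,305.5]])
L=[[.037,.075,.044],[.037,-.075,.044],[-.037,-.075,.044],[-.037,.075,.044]]
g=lambda p:(proj("top",W(p,L))-o).ravel()
q=least_squares(g,[.4,.3,0]);print("rack",q.x,np.degrees(q.x[2]),np.round(g(q.x),1))
T=W(q.x,[[.025,.045,.11],[-.025,.045,.11]]);print("ticket top proj",proj("top",T),proj("side",T),"\n",W(q.x,[[0,.045,.01]]))
E
python3 fit.py
```

```text
[ 0.6009 -0.0284  0.1138  0.0182  0.2231  0.1951] yaw 6.520483877642647
[[-1.7, 0.3], [-0.1, -0.8], [0.6, 0.4], [-2.9, 1.5], [-0.9, -7.3], [4.1, 3.1], [-0.2, 0.2], [0.5, -0.2], [0.6, -0.4], [1.0, 0.3]]
knob [ 0.51300419 -0.03846725  0.23396216] tip [0.57914534 0.09490638 0.21427877] root [0.63140993 0.10088011 0.19507649] side proj [[268.0, 275.0], [333.0, 250.0], [325.0, 325.0], [394.0, 294.0], [301.0, 223.0], [299.0, 201.0], [317.0, 197.0], [317.0, 202.0]]
rack [ 0.45296964  0.32026337 -0.28566128] -16.36718590706404 [ 0.  -0.3  1.3  0.2  0.2 -0.4 -1.6  0.5]
ticket top proj [[140.39711826 281.77373747]
 [133.8777475  304.58565635]] [[229.83890822 204.53823336]
 [212.13667227 206.23712382]] 
 [[0.46565028 0.36343977 0.01      ]]
```

```bash
cat >> h.py <<'E'
PR=np.array([.6009,-.0284,.1138]); KNOB=np.array([.5130,-.0385,.2340])
AW=Rn.from_euler("z",PR[2]).apply(AX/np.linalg.norm(AX))   # screw axis up, world
def tool(zdir,ydir,th=0):
    z=np.array(zdir)/np.linalg.norm(zdir);y=np.array(ydir)-np.dot(ydir,z)*z;y/=np.linalg.norm(y)
    R=Rn.from_matrix(np.c_[np.cross(y,z),y,z])*Rn.from_euler("z",th,degrees=True)
    return R.as_euler("xyz",degrees=True)
YW=Rn.from_euler("z",PR[2]).apply([0,1,0])
E
python3 - <<'E'
from h import *
for th in range(-180,180,45):
    o=tool(-AW,YW,th)
    a=robot.inverse_kinematics(KNOB+.09*AW,o);b=robot.inverse_kinematics(KNOB+.002*AW,o)
    print(th,*[None if v is None else np.round(v).astype(int) for v in(a,b)])
s=cv2.imread("pics/side0.png")[180:240,270:350];cv2.imwrite("pics/hook.png",cv2.resize(s,None,fx=8,fy=8,interpolation=cv2.INTER_CUBIC))
E
```

```text
-180 [ -1 -15   8 119  -7  45 -72] [ -9  -5  15 122 -11  32 -69]
-135 [  22  -14  -10  118  -17   46 -108] [  29   -4  -20  121  -17   33 -108]
-90 [  36  -14  -21  118  -22   47 -148] [  66   -5  -54  120  -25   34 -146]
-45 [-18 -17  21 119   0  45 145] [-62 -16  60 123  18  33 130]
0 [-20 -17  23 119   2  45  99] [-54 -12  55 123   9  32  93]
45 [-12 -16  17 119  -3  45  58] [-45 -10  47 123   3  32  54]
90 [-13 -16  17 119  -2  45  13] [-30  -7  35 123  -4  32  15]
135 [ -9 -15  14 119  -4  45 -30] [-19  -6  25 123  -8  32 -27]
```

View pics/hook.png

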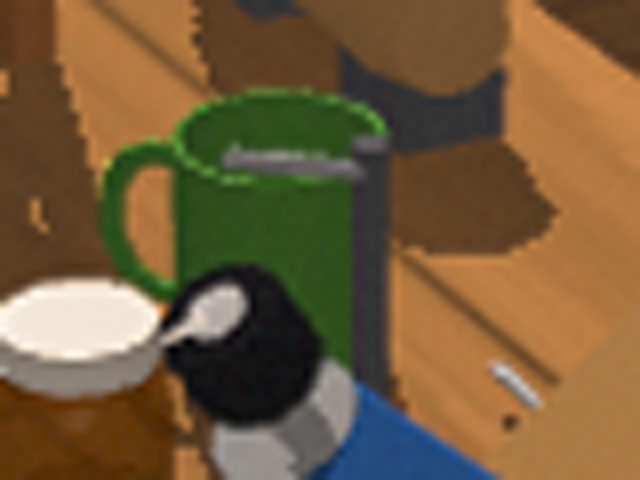

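The hook tip is at (298.5,199.8), the post top at (316,197.5) and the knob at (300.6,223), all within about 1 px of the fit. I'll go above the knob now.

Run:
```python
from h import *
q=np.array(robot.inverse_kinematics(KNOB+.07*AW,tool(-AW,YW,135)));print(np.round(q,1))
d=160-q[6];q[6]=160;robot.move_j(q)
print(robot.current_time_s(),robot.current_tool_pos(),KNOB+.07*AW, robot.current_eef_rot(),tool(-AW,YW,135-d))
robot.line_to(KNOB+.025*AW,velocity=.1)
print(np.round(robot.current_joint_positions(),1),robot.current_contact_force())
A=np.zeros((600,800,3),np.uint8)
for n,(x,y,w,h),k,X in(("top",(285,210,100,100),4,0),("side",(255,170,100,100),4,400)):
    im=vision.grab_frame(n)[:,:,::-1];A[:400,X:X+400]=cv2.resize(im[y:y+h,x:x+w],None,fx=k,fy=k,interpolation=cv2.INTER_CUBIC)
cv2.imwrite("pics/k1.png",A[:400])
```

```text
[ -8.1 -13.3  14.  119.9  -5.5  41.8 -29. ]
3.1917 [ 0.47622867 -0.04214031  0.29337776] [ 0.47605879 -0.04272215  0.29330869] [-153.0933383    18.16991846 -114.99330648] [-153.09268202   18.17136245 -115.05109867]
[ -9.3  -8.2  15.3 121.7  -8.2  35.2 162.5] [0.15559557 0.34034255 0.77831252]
```

View pics/k1.png

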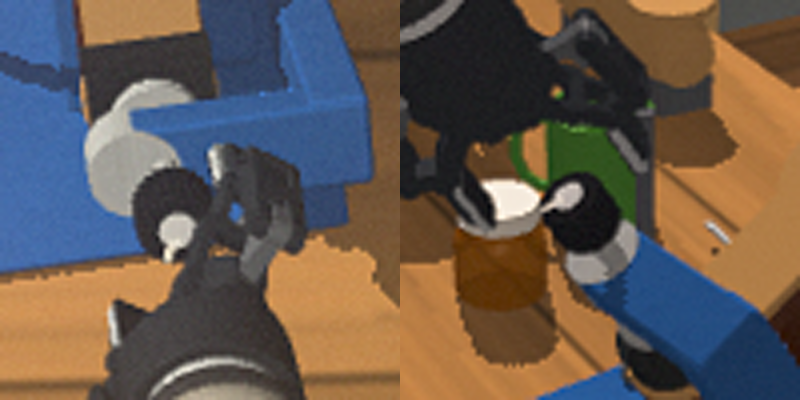

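The top crop shows the fingers to the right of the knob, while the side crop shows them roughly straddling it. I'll check this against the numbers.

Run:
```python
from h import *
p=np.array(robot.current_tool_pos());R=Rn.from_euler("xyz",robot.current_eef_rot(),degrees=True)
print(p,R.apply([0,0,1]),-AW,"y",R.apply([0,1,0]))
P=[p,KNOB,KNOB+.015*AW,KNOB-.015*AW]+[p+R.apply([0,s*.0425,.005]) for s in(1,-1)]
for n in("top","side"):
    print(n,np.round(proj(n,P),1).tolist()); c=C[n]["extrinsics"];print(-c[:3,:3].T@c[:3,3])
```

```text
[ 0.50014753 -0.04005984  0.25604728] [ 0.52898658  0.0603071  -0.84648464] [ 0.52773163  0.06031646 -0.84726693] y [-0.74746198  0.50542699 -0.43109645]
top [[329.8, 269.9], [328.5, 263.7], [329.2, 267.5], [327.8, 260.0], [318.3, 286.1], [341.1, 250.5]]
[ 0.44086702 -0.00741252  1.38738568]
side [[295.5, 215.6], [300.5, 222.8], [297.4, 218.7], [303.6, 226.8], [279.4, 223.5], [314.0, 210.3]]
[ 0.0235124  -0.99454396  0.82053268]
```

The predicted fingertip pixels, (341,250) and (318,286) in the top view and (279,223) and (314,210) in the side view, match the picture. The jaws do straddle the knob, so I'll grip and turn.

Run:
```python
from h import *
print(robot.line_to(KNOB+.002*AW,velocity=.08,f_stop=15))
F=lambda:(np.round(robot.current_contact_force(),1),np.round(robot.current_torque(),2),round(float(robot.current_joint_torque()[6]),2))
print(F());fingers.gripper_to(0.,40);print(F(),robot.current_finger_gap(),robot.current_gripper_force())
p0=np.array(robot.current_tool_pos());o=robot.current_eef_rot();q=np.array(robot.current_joint_positions())
def turn(deg):
    global p0
    p0=p0-AW*.008*deg/360
    t=np.array(robot.inverse_kinematics(p0,robot.current_eef_rot()));t[6]-=deg
    robot.move_j(t);print(deg,np.round(t,1),F(),round(robot.current_finger_gap(),3),round(robot.current_time_s(),2))
turn(30);turn(60);turn(100);turn(100)
print(robot.current_tool_pos())
```

```text
False
(array([-0.5, -0.2, -0.9]), array([-0.06,  0.55,  0.01]), 0.01)
(array([-5.8,  0.9,  4.3]), array([0.08, 0.97, 0.09]), 0.0) 0.4136382554376091 39.33608651161194
30 [ -9.8  -5.4  16.1 122.3 -10.3  31.9 134.5] (array([-3.6,  0.6,  3.1]), array([0.05, 0.83, 0.06]), 0.04) 0.41 5.41
60 [ -9.9  -5.3  16.2 122.4 -10.5  31.8  74.7] (array([-3.5,  0.6,  3.2]), array([0.22, 0.96, 0.14]), 0.06) 0.41 6.39
100 [ -9.9  -5.   16.3 122.4 -10.8  31.5 -24.9] (array([-3.6,  0.8,  4.2]), array([0.5 , 0.95, 0.28]), 0.03) 0.406 7.92
100 [ -10.    -4.7   16.4  122.4  -11.1   31.2 -124.6] (array([-3.2,  2.1,  3.8]), array([0.4 , 0.62, 0.27]), 0.05) 0.415 9.46
[ 0.51526983 -0.03803901  0.23078546]
```

Run:
```python
from h import *
F=lambda:(np.round(robot.current_contact_force(),1),round(float(robot.current_joint_torque()[6]),2))
m=lambda:float(np.dot(robot.current_torque(),AW))
fingers.gripper_to(1.);q=np.array(robot.current_joint_positions());q[6]=165;robot.move_j(q)
fingers.gripper_to(0.,40);p0=np.array(robot.current_tool_pos());print(F(),m(),robot.current_finger_gap())
def turn(deg):
    global p0
    p0=p0-AW*.008*deg/360
    t=np.array(robot.inverse_kinematics(p0,robot.current_eef_rot()));t[6]-=deg
    robot.move_j(t)
turn(90);print(90,F(),m());tot=90
while tot<280:
    turn(15);tot+=15;a=F()
    print(tot,a,round(m(),2),round(float(robot.current_joint_positions()[6]),1),round(robot.current_finger_gap(),3))
    if abs(a[1])>.3: break
print(robot.current_time_s())
```

```text
(array([-3.6,  0.7,  2.9]), 0.0) 0.02411235169226615 0.40880737152057595
90 (array([-2.6,  1.2,  2.8]), 0.06) -0.07001542470880415
105 (array([-2.5,  2.2,  2.3]), -0.01) -0.11 60.5 0.408
120 (array([-2.5,  2.3,  3.4]), -0.01) -0.07 45.9 0.408
135 (array([-4.,  3.,  3.]), -0.0) -0.09 31.4 0.411
150 (array([-3.8, -2.2,  4.3]), -0.62) 0.66 16.9 0.408
17.5
```

Run:
```python
from h import *
F=lambda:(np.round(robot.current_contact_force(),1),round(float(robot.current_joint_torque()[6]),2))
q=np.array(robot.current_joint_positions());q[6]-=12;robot.move_j(q);print(F(),robot.current_joint_positions()[6]-q[6])
fingers.gripper_to(1.);p=np.array(robot.current_tool_pos());robot.line_to(p+.075*AW,velocity=.15)
RK=np.array([.45297,.32026,-.28566]);T=W(RK,[[0,.045,.0]])[0];xr=Rn.from_euler("z",RK[2]).apply([1,0,0])
w=lambda z:np.array([T[0],T[1],z])
# tool y along width; choose sign from hang pose reach
for s in(1,-1):
    print(s,robot.inverse_kinematics(w(.2),tool([0,0,-1],s*xr)),robot.inverse_kinematics([.56,.09,.25],tool([0,0,-1],-s*YW)))
np.save("T.npy",np.r_[T,xr]);print(T,robot.current_time_s(),robot.current_tool_pos())
```

```text
(array([-2.6, -1.7,  2. ]), -0.28) 0.2964402162030204
1 [-16.00621636  28.22621032 -34.926037    83.33982589  16.39829681
  73.56273596 -68.73540825] [ -1.43057346  20.45122269 -12.9500109   83.21442813   4.61214788
  76.85412903 -98.1202459 ]
-1 [-58.33079569  25.61608872  26.94477267  85.17772616 -11.88415102
  72.04685977 133.63788238] [-31.82648074  21.11297     29.06399619  84.48974388 -10.34289475
  77.06668812  94.43790932]
[0.46565058 0.36343641 0.        ] 19.0083 [ 0.47704469 -0.04359402  0.29104851]
```

Run:
```python
from h import *
D=np.load("T.npy");T,xr=D[:3],D[3:];o=tool([0,0,-1],xr)
robot.move_to([T[0],T[1],.22],o)
for n in("top","side"):
    im=vision.grab_frame(n);cv2.imwrite(f"pics/r_{n}.png",im[:,:,::-1])
    print([(np.round(d["rect"]).tolist(),round(d["p"],2)) for d in recognise("ticket",n)[:2]])
robot.move_to([T[0],T[1],.13],o)
print(robot.line_to([T[0],T[1],.076],velocity=.08,f_stop=6),robot.current_contact_force())
fingers.gripper_to(0.,25);print(robot.current_finger_gap(),robot.current_gripper_force(),robot.current_contact_force(),robot.current_tool_pos(),robot.current_time_s())
A=[]
for n,(x,y,w,h) in(("top",(110,240,100,100)),("side",(175,150,100,100))):
    im=vision.grab_frame(n)[:,:,::-1];A.append(cv2.resize(im[y:y+h,x:x+w],None,fx=4,fy=4,interpolation=cv2.INTER_CUBIC))
cv2.imwrite("pics/g1.png",np.hstack(A))
```

```text
[([141.0, 292.0, 19.0, 18.0], 0.61)]
[([222.0, 214.0, 20.0, 18.0], 0.45)]
False [-0.33330122 -0.46743821  0.77504474]
0.5828067480694361 27.700763437896967 [-0.40443871  0.59529428  2.33659174] [0.465883   0.36380181 0.07661788] 22.425
```

View pics/g1.png

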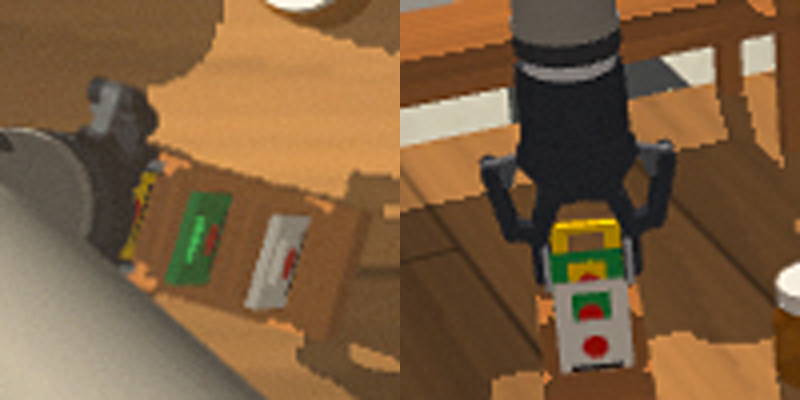

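The ticket is gripped across its full width (a 49.5 mm gap), and the white and green tickets are undisturbed. Next I'll lift it and go in front of the hook.

```bash
cat >> h.py <<'E'
TIP=np.array([.57915,.09491,.21428]);ROOT=np.array([.63141,.10088,.19508]);PD=(TIP-ROOT)/.056
UP=np.array([0,0,.0155])
E
python3 - <<'E'
from h import *
p=np.array(robot.current_tool_pos());robot.line_to(p+[0,0,.13],velocity=.15)
o=tool([0,0,-1],-YW)
robot.move_to([.49,.10,.235],o);robot.move_to(TIP+.03*PD-UP,o)
print(robot.current_time_s(),robot.current_finger_gap(),robot.current_joint_positions())
print(proj("side",[TIP,ROOT,TIP+.03*PD]),proj("top",[TIP,ROOT,TIP+.03*PD]))
A=[]
for n,(x,y,w,h) in(("top",(215,180,100,100)),("side",(245,150,100,100))):
    im=vision.grab_frame(n)[:,:,::-1];A.append(cv2.resize(im[y:y+h,x:x+w],None,fx=4,fy=4,interpolation=cv2.INTER_CUBIC))
cv2.imwrite("pics/p1.png",np.hstack(A))
E
```

```text
24.9583 0.5853805319799417 [   3.35130875   21.7761066   -19.92471746   88.22346102    7.52493527
   71.50288223 -100.96512506]
[[299.45441641 200.83285725]
 [316.82320327 202.3222578 ]
 [289.76740069 200.00340379]] [[258.56891886 231.57391313]
 [256.1782058  206.50427651]
 [259.90834403 245.44983452]]
```

View pics/p1.png

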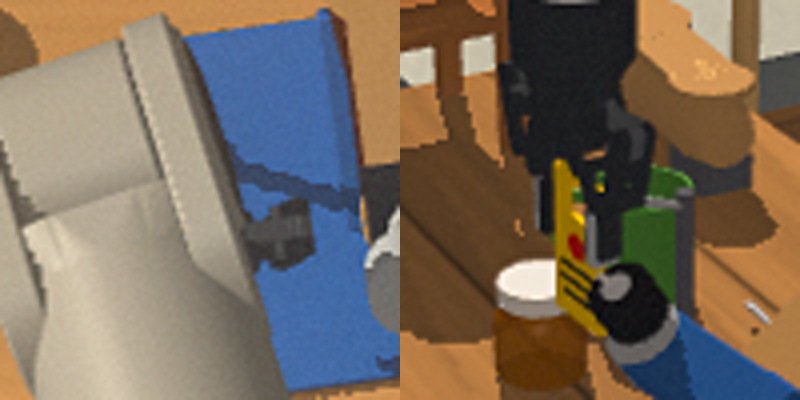

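The marked face (red dot and bars) points outward towards -x, and the window is at about (290,200), as predicted. The hook lies in line, with its visible part at about (313,200). I'll insert it, lower it and release.

Run:
```python
from h import *
e=ROOT+.018*PD-UP
hit=robot.line_to(e,velocity=.05,f_stop=5)
print(hit,robot.current_tool_pos(),e,robot.current_contact_force(),robot.current_time_s())
if not hit:
    h2=robot.line_to(e-[0,0,.009],velocity=.03,f_stop=3);print(h2,robot.current_tool_pos()-e)
A=[]
for n,(x,y,w,h) in(("top",(215,180,100,100)),("side",(265,150,100,100))):
    im=vision.grab_frame(n)[:,:,::-1];A.append(cv2.resize(im[y:y+h,x:x+w],None,fx=4,fy=4,interpolation=cv2.INTER_CUBIC))
cv2.imwrite("pics/p2.png",np.hstack(A))
```

```text
False [0.61448038 0.09894734 0.18598935] [0.61461214 0.09896107 0.18575143] [-0.72839057 -0.71995639 -1.13549388] 26.5667
True [ 0.00039363  0.00014787 -0.00547434]
```

View pics/p2.png

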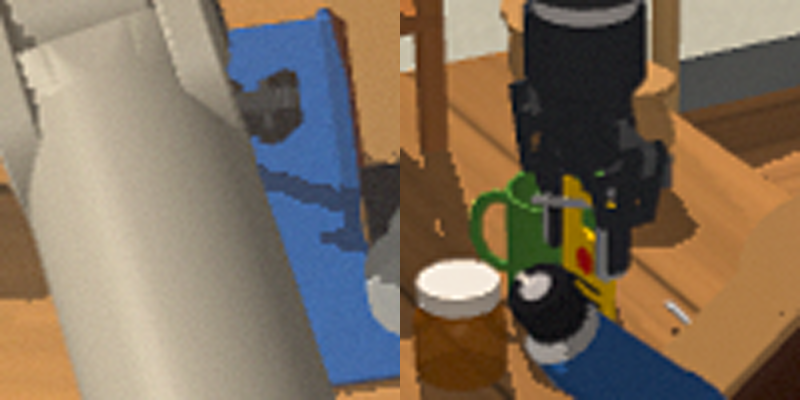

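The peg (from about (535,198) to (590,202) in the crop) passes through the window, and the top bar is resting on it. I'll release and withdraw upward.

Run:
```python
from h import *
print(robot.current_contact_force())
fingers.gripper_to(.74);print(robot.current_finger_gap(),robot.current_contact_force())
p=np.array(robot.current_tool_pos());robot.line_to(p+[0,0,.11],velocity=.08,f_stop=6)
robot.move_to([.40,.16,.36],robot.current_eef_rot());robot.pause(.5);print(robot.current_time_s(),robot.current_tool_pos())
A=[]
for n,(x,y,w,h) in(("top",(215,180,133,133)),("side",(250,160,133,133))):
    im=vision.grab_frame(n)[:,:,::-1];cv2.imwrite(f"pics/f_{n}.png",im);A.append(cv2.resize(im[y:y+h,x:x+w],(400,400),interpolation=cv2.INTER_CUBIC))
cv2.imwrite("pics/p3.png",np.hstack(A))
```

```text
[-0.86611626 -0.56364938  4.50682503]
0.7412483781087298 [0.38603555 0.43193647 0.247269  ]
30.1833 [0.40017637 0.15995735 0.35980664]
```

View pics/p3.png

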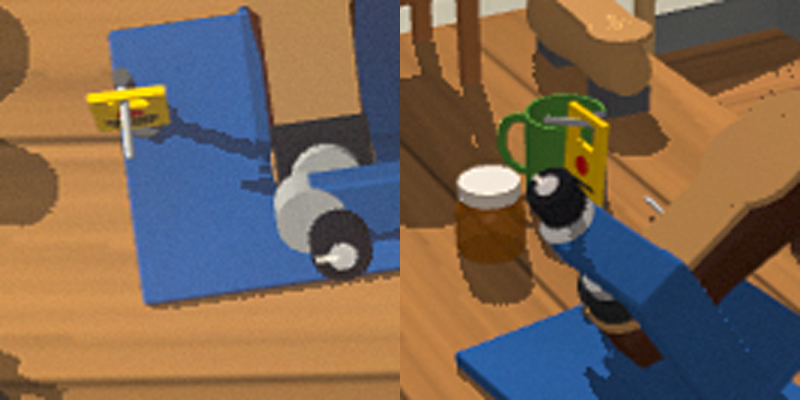

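The ticket hangs on the peg at about (125,105) in the crop, marked face outward, against the post side. I'll regrip the knob more firmly to confirm it really is at its stop.

Run:
```python
from h import *
fingers.gripper_to(1.)
K=KNOB-.0095*AW
q=np.array(robot.inverse_kinematics(K+.075*AW,tool(-AW,YW,135)));print(np.round(q,1));q[6]=100;robot.move_j(q)
robot.line_to(K+.002*AW,velocity=.12,f_stop=15);fingers.gripper_to(0.,90)
for i in range(6):
    q=np.array(robot.current_joint_positions());q[6]-=8;robot.move_j(q)
    t=float(robot.current_joint_torque()[6]);print(round(t,2),np.round(robot.current_contact_force(),1),round(float(robot.current_joint_positions()[6]-q[6]),2))
    if abs(t)>.8:break
q=np.array(robot.current_joint_positions());
fingers.gripper_to(1.);robot.line_to(K+.075*AW,velocity=.15);robot.move_to([.36,.0,.36],tool([0,0,-1],YW));robot.pause(.3)
A=[]
for n,(x,y,w,h) in(("top",(215,180,133,133)),("side",(250,160,133,133))):
    im=vision.grab_frame(n)[:,:,::-1];A.append(cv2.resize(im[y:y+h,x:x+w],(400,400),interpolation=cv2.INTER_CUBIC))
cv2.imwrite("pics/p4.png",np.hstack(A));print(robot.current_time_s())
```

```text
[  4.1 -12.    4.  119.8 -10.5  41.4 -24.3]
-1.9 [-5.6 -1.1  3.5] 0.35
37.6333
```

View pics/p4.png

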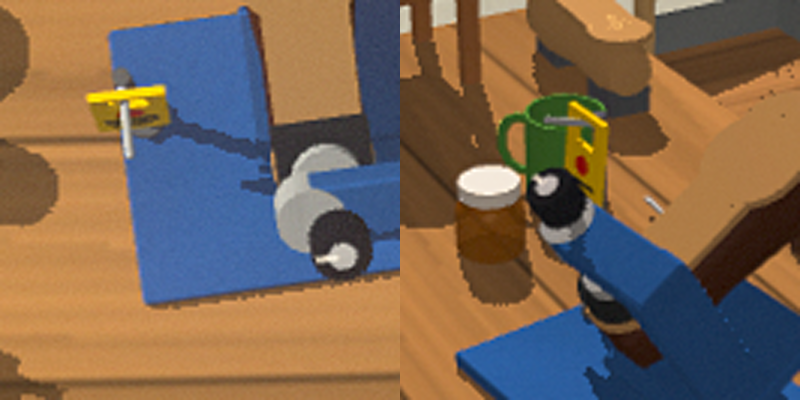

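The knob resisted hard at once (1.9 N m), and its pin is in the same place in the picture, so it is at the stop. The ticket is still hanging.

```bash
python3 -c "
from station import workorder; print(workorder.close_job())"
```

```text
the job is handed in; nothing more can be done
None
```

The knob is screwed down to its stop, the yellow ticket hangs by its window on the hook with its marked face outward, and I handed the job in at about 38 s; no verdict was returned.

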